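Snap the round parts tub shut

ROBOT

A 6-joint arm with a two-finger parallel gripper is mounted at the origin on the work surface. World frame = base frame: x ahead of the robot, y to its left, z up, the work surface at z = 0. Lengths are in mm, angles in rad, forces in N, time in s.
With the tool pointing down it reaches from about 225 to 725 mm from the base axis. Payload 3.1 kg.
Tool frame: the origin (TCP) lies midway between the tips of the shut fingers; the grasp point (between the pads) lies 19 mm behind it (env.pinch_z is the distance from the TCP to the grasp point, in mm); y points along the fingers, z is the direction in which the jaws open and shut, and the axes are right-handed (so a half turn about y gives the same grasp; the last joint's range is limited). The gripper opens to 85 mm and grips with 20 to 120 N. Pads are 22 mm wide; open, the fingers measure 114 mm over their backs; the gripper's body (76 mm by 85 mm) begins 54 mm behind the grasp point. The pads swing forward as they close: fully open they stand 13 mm farther back than shut.
Start: joints at [1.067, 0.048, 0.099, 1.622, 0, 1.443], TCP at [192.69, 488.352, 231.312] pointing down, gripper open.
Joint ranges: [-2.91, 2.91], [-0.99, 1.94], [-1.21, 1.42], [-2.12, 2.29], [-1.49, 1.47], [-3.14, 3.14]. Speed limits (rad/s): [2.79, 2.79, 3.14, 3.14, 3.14, 3.14].

INTERFACE

Orientations are given as [roll, pitch, yaw] about the fixed x, y, z axes, in that order (R = Rz(yaw) Ry(pitch) Rx(roll)).
In Python, from plant import env gives the robot as it stands.
- The arm moves only by the tool jog_arm, never from a script. Its argument "series" is a list that holds one entry, the list of rows, each a list of 5 numbers: the shift along the tool's x, y, z in cm, then the turn about the tool's y in degrees, then the finger opening in cm, from 0 to 8.54. In form: [[[x, y, z, twist, claw], ...]]. A call has 1 to 20 rows; each row is the pose to reach, as a shift and turn from the pose measured when the call began, along the tool's axes at that moment; what a row does not reach only later rows make up. A row lasts 1/8 s, in which the tool goes at most 62.5 mm and 10.7 degrees, less where a joint would pass 70% of its speed; a pose out of reach is approached as far as the arm can. A call with a gripper value outside its range is refused whole. The fingers move at their own pace and stop on an object; "newtons" is the grip in N (left out, the last holds). Time passes only in rows, so rows that repeat a pose let the fingers close. It gives the time, the measured TCP pose, the force and the opening at its end, in the units of the state.
- env.get_state(): the state, without advancing time (a new reading comes with each control period).
- env.capture(name): name is "side" or "top" or "wrist"; returns the picture (420x560x3 uint8, blue, green, red); there is no depth.
- env.camera_info(name): a dict with "K" (3x3 intrinsics, pixels), "rvec" (rotation vector, rad) and "tvec" (3), from world to camera coordinates, as OpenCV has them. Camera axes: x right, y down, z forward; pixel columns grow to the right and rows downward; lengths in mm; the calibration is good to about 2 mm. A picture is of the moment at which its call begins: read the wrist's pose just before it. camera_info takes no time and is no camera call; for the wrist camera it gives the pose at the moment of the call.
- env.sign_off(): hands the job in, once; it reports no verdict.
The state is a dict: "time": time; "joints": joint angles; "joint_velocities": joint speeds; "effort": joint torques, N m; "ee_pos": TCP position; "tcp_rot": TCP orientation; "force": force on the tool from outside, world axes, zero at the start; "ft_torque": the same for the moment, N m; "finger_gap": finger opening in mm.
Only numpy, scipy, OpenCV 4.12 (cv2) and the standard library are available. Lean on these libraries where they do the work, as an engineer would, in place of code of your own. Each camera call takes 0.05 s, during which the arm holds its last target.

TASK

The lid of the round parts tub has been laid on but not fastened. Press each of the three snap flaps round its rim down flat until all three are fully home, leaving the tub standing where it is. Do not touch the square tub, whose flaps stay up.

Things in the scene. Friction and masses are not known exactly. Their poses are not given: they have to be found in the camera images.
- round_tub: Round translucent parts tub, loose, 0.75 kg, 128 mm across; milky lid 132 mm across, its top 56 mm above the bench. Origin: centre of the underside, z up. Three grey snap flaps on the lid point outward, 120 degrees apart: 30 mm long, 26 wide, 5 thick; hinge line tangential, 40 mm from the tub's axis, 59.5 mm up. Raised, the outer end is up to 81 mm high; flat, the top face is 62 mm high.
- tab_a (a joint): Angle of the flap on the tub's +x side. 0 = raised 40 degrees above level, 0.70 = flat and fully home (stop); starts at 0 to 0.2. To fold a flap push straight down some 56 mm from the tub's axis with about 4 to 10 N; stiff hinge, no spring: it stays where it is left.
- tab_b (a joint): Angle of the flap 120 degrees counter-clockwise (from above) from tab_a. 0 = raised 40 degrees above level, 0.70 = flat and fully home (stop); starts at 0 to 0.2. Folds like tab_a.
- tab_c (a joint): Angle of the flap 240 degrees counter-clockwise (from above) from tab_a. 0 = raised 40 degrees above level, 0.70 = flat and fully home (stop); starts at 0 to 0.2. Folds like tab_a.
- square_tub: Not to be touched: a square tub of the same plastics, 110 mm by 110 mm, lid top 56 mm above the bench, with four raised flaps (one per side, tops up to 81 mm high, reaching up to 59 mm from its axis). Stands loose beside the round one, on its left or right. Origin: centre of its underside.
There are look-alikes about, which are no part of the job. What is shaped like the round_tub but green or turquoise is not meant.

How it is judged (in metres and radians):
At the end, for the whole second after the job is handed in: All three flaps of the round tub are down within 10 degrees of flat (each joint above 0.525 rad); the tub stands upright (within 0.1 rad), at rest, within 40 mm of where it began (value of joint each of tab_a, tab_b, tab_c above 0.525 rad and distance of round_tub from where it was at the start of the episode below 0.04 m and angle between round_tub's own z axis and vertical below 0.1 rad and linear speed of round_tub below 0.02 m/s); the robot touches nothing.
It fails at once if the square tub or one of its flaps is touched (more than 1 N) (contact force between any of the fingers, the arm and square_tub above 1 N).
It also fails if it takes over 32 s, if anything falls off the work surface, if the arm or the gripper's body presses on something with over 40 N, if the wrist force passes 120 N, or if a joint passes its speed limit or range.

## Working session

There is one attempt and no reset: what is moved stays moved. The work goes in short steps, Python scripts to look and compute and a tool call to move; the robot and the scene stay as the last step left them, time stands still between calls to the robot, and variables do not carry over. Pictures are saved under pics/ and viewed, and the job is handed in when it is done.

Besides the shell and the picture viewer there is one more tool, called after "Call:" by a JSON object that holds its "api" and its "payload", one argument or row to a line. jog_arm: Moves the arm, as the interface text tells. Its arguments: {"type":"object","properties":{"series":{"type":"array","items":{"type":"array","items":{"type":"array","items":{"type":"number"}}}},"newtons":{"type":"number"}},"required":["series"]}

```bash
ls; mkdir -p pics
python3 - <<'E'
from plant import env
import cv2
s=env.get_state(); print({k:s[k] for k in('time','ee_pos','tcp_rot','finger_gap','force')})
for n in('top','side'):
    i=env.camera_info(n); print(n,i)
    cv2.imwrite(f'pics/{n}0.png',env.capture(n))
E
```

```text
pics
{'time': 0.0, 'ee_pos': array([192.37839297, 487.82484082, 230.10982766]), 'tcp_rot': array([-1.57313047e+00,  3.26860145e-04, -3.75781579e-01]), 'finger_gap': 85.4034428242303, 'force': array([-0.34604132, -0.87742792, -0.21406194])}
top {'K': array([[441.16511161,   0.        , 278.5465136 ],
       [  0.        , 441.16511161, 213.35622029],
       [  0.        ,   0.        ,   1.        ]]), 'rvec': array([ 2.10331133, -2.13508595,  0.13853084]), 'tvec': array([ 12.87207583, 592.5004885 , 949.72940332])}
side {'K': array([[479.57929587,   0.        , 288.11587732],
       [  0.        , 479.57929587, 208.31171782],
       [  0.        ,   0.        ,   1.        ]]), 'rvec': array([ 2.31677753, -0.1370223 ,  0.03655706]), 'tvec': array([-582.34873503,   86.24526931, 1046.75123627])}
```

View pics/top0.png

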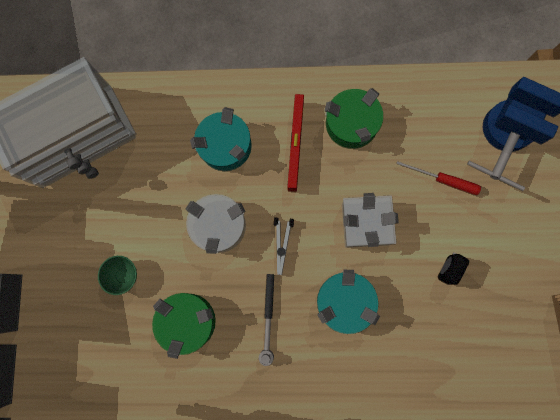

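View pics/side0.png

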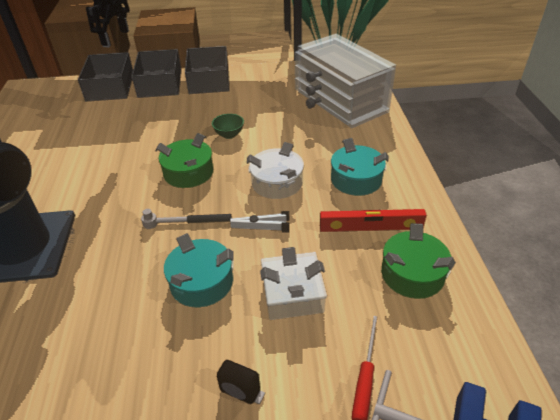

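The top view shows the white round tub at about pixel (215,223), with grey flaps at (195,210), (236,212) and (212,245). The white square tub is at (370,221). I'll measure both with colour masks.

```bash
cat > h.py <<'E'
import numpy as np, cv2
def ray(info,uv,z):
    K,r,t=info['K'],info['rvec'],np.array(info['tvec']).ravel()
    R=cv2.Rodrigues(np.array(r))[0]; C=-R.T@t
    d=R.T@np.linalg.inv(K)@np.array([uv[0],uv[1],1.]); return C+d*(z-C[2])/d[2]
def proj(info,P):
    return cv2.projectPoints(np.array(P,float).reshape(-1,3),info['rvec'],info['tvec'],info['K'],None)[0].reshape(-1,2)
E
python3 - <<'E'
from plant import env
import cv2,numpy as np
from h import *
i=env.camera_info('top'); im=cv2.imread('pics/top0.png'); hsv=cv2.cvtColor(im,cv2.COLOR_BGR2HSV)
w=((hsv[...,1]<40)&(hsv[...,2]>140)).astype(np.uint8)
for nm,(x0,x1,y0,y1) in {'round':(180,255,185,260),'sq':(335,405,185,255)}.items():
    m=np.zeros_like(w); m[y0:y1,x0:x1]=w[y0:y1,x0:x1]
    c=max(cv2.findContours(m,0,2)[0],key=cv2.contourArea); h=cv2.convexHull(c)
    P=np.array([ray(i,p,56)[:2] for p in h[:,0]],np.float32)
    (cx,cy),r=cv2.minEnclosingCircle(P); print(nm,'circ',cx,cy,r,cv2.minAreaRect(P))
    if nm=='round': print('ellipse',cv2.fitEllipse(P)); C=np.array(cv2.fitEllipse(P)[0])
    g=((hsv[...,1]<60)&(hsv[...,2]<=140)&(hsv[...,2]>50)).astype(np.uint8); m=np.zeros_like(w); m[y0:y1,x0:x1]=g[y0:y1,x0:x1]
    n,l,st,ce=cv2.connectedComponentsWithStats(m)
    for k in range(1,n):
        if st[k,4]>60:
            p=ray(i,ce[k],70)[:2]; d=p-C; print(st[k,4],ce[k],p, np.hypot(*d),np.degrees(np.arctan2(d[1],d[0])))
cv2.imwrite('pics/crop.png',cv2.resize(im[170:280,160:430],None,fx=2.9,fy=2.9,interpolation=cv2.INTER_CUBIC))
E
```

```text
round circ 586.6213989257812 197.4165496826172 9.999999747378752e-05 ((586.6213989257812, 197.4165496826172), (0.0, 0.0), 0.0)Traceback (most recent call last):
  File "<stdin>", line 11, in <module>
cv2.error: OpenCV(4.12.0) /io/opencv/modules/imgproc/src/shapedescr.cpp:361: error: (-201:Incorrect size of input array) There should be at least 5 points to fit the ellipse in function 'fitEllipseNoDirect'
```

Run:
```python
import cv2,numpy as np
im=cv2.imread('pics/top0.png'); hsv=cv2.cvtColor(im,cv2.COLOR_BGR2HSV)
for p in [(215,222),(200,230),(230,230),(195,210),(236,212),(212,245),(215,200),(170,220),(370,220),(192,240),(255,235)]: print(p,hsv[p[1],p[0]])
cv2.imwrite('pics/crop.png',cv2.resize(im[170:280,160:430],None,fx=2.9,fy=2.9,interpolation=cv2.INTER_CUBIC))
```

```text
(215, 222) [ 80   6 131]
(200, 230) [ 15   4 130]
(230, 230) [ 30   4 130]
(195, 210) [25 23 66]
(236, 212) [ 0 16 94]
(212, 245) [12 18 69]
(215, 200) [ 36   9 136]
(170, 220) [ 21  91 135]
(370, 220) [ 90   6 133]
(192, 240) [ 23  30 136]
(255, 235) [ 17 111 103]
```

View pics/crop.png

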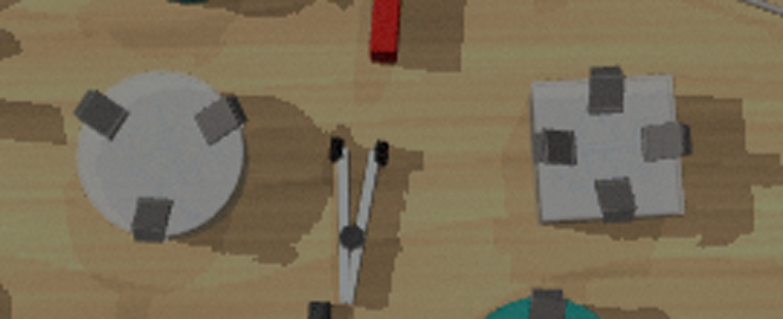

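The crop shows the round lid with flaps at upper left, upper right and bottom. The square tub is well to its right.

Run:
```python
from plant import env
import cv2,numpy as np
from h import *
i=env.camera_info('top'); im=cv2.imread('pics/top0.png'); hsv=cv2.cvtColor(cv2.GaussianBlur(im,(3,3),0),cv2.COLOR_BGR2HSV)
w=((hsv[...,1]<32)&(hsv[...,2]>118)).astype(np.uint8)
for nm,(x0,x1,y0,y1) in {'round':(180,255,185,260),'sq':(335,405,185,255)}.items():
    m=np.zeros_like(w); m[y0:y1,x0:x1]=w[y0:y1,x0:x1]
    c=max(cv2.findContours(m,0,2)[0],key=cv2.contourArea); h=cv2.convexHull(c)
    P=np.array([ray(i,p,56)[:2] for p in h[:,0]],np.float32)
    print(nm,'circ',cv2.minEnclosingCircle(P),cv2.minAreaRect(P))
    C=np.array(cv2.fitEllipse(P)[0] if nm=='round' else cv2.minAreaRect(P)[0]);print(cv2.fitEllipse(P))
    g=((hsv[...,1]<60)&(hsv[...,2]<=115)&(hsv[...,2]>45)).astype(np.uint8); m=np.zeros_like(w); m[y0:y1,x0:x1]=g[y0:y1,x0:x1]
    m=cv2.erode(m,np.ones((2,2)))
    n,l,st,ce=cv2.connectedComponentsWithStats(m)
    for k in range(1,n):
        if st[k,4]>30:
            p=ray(i,ce[k],68)[:2]; d=p-C; print(st[k],ce[k],p, np.hypot(*d),np.degrees(np.arctan2(d[1],d[0])))
```

```text
round circ ((574.3666381835938, 148.11521911621094), 63.773780822753906) ((574.9942016601562, 148.4808349609375), (125.09394073486328, 122.91402435302734), 88.88072204589844)
((574.3776245117188, 148.21022033691406), (126.03060150146484, 126.70515441894531), 64.84632110595703)
[187 202  18  17 173] [195.40462428 209.55491329] [601.46983548 189.54651873] 49.423450507927996 56.758777606077416
[228 204  17  16 152] [235.55921053 211.65131579] [595.06817311  99.23186166] 53.16933721363753 -67.0987294894741
[206 239  16  14 170] [212.66470588 245.52941176] [520.15012602 149.64169225] 54.24638886235618 178.48788421621768
sq circ ((572.2423095703125, -196.9716033935547), 72.4556655883789) ((572.8656005859375, -197.29403686523438), (104.53775787353516, 105.84640502929688), 2.074864625930786)
((574.7593383789062, -198.5485076904297), (128.15621948242188, 144.29713439941406), 93.1406021118164)
[363 194  13  16 178] [369.16292135 201.71348315] [ 612.00783005 -197.71307239] 39.14447238371407 -0.6133541781745064
[344 211  16  17 178] [351.10674157 220.57303371] [ 570.50215807 -156.30615952] 41.05596119529714 93.30013427255153
[382 212  16  14 179] [389.34636872 218.7877095 ] [ 573.01154459 -239.99957093] 42.705783438361614 -89.8041953378214
[366 232  14  15 171] [372.33918129 238.78947368] [ 529.51276143 -200.84675885] 43.49816658233372 -175.31513651538717
```

The round lid centre comes out near (574,148). The measured lid is 126 mm across against a nominal 132, which fits once the mask edge is allowed for. The flaps sit at about 57°, -63° and 177°. I'll cross-check this in the side view and work out the moves.

```bash
cat >> h.py <<'E'
C=np.array([573.5,147.5]); F={a:C+56*np.array([np.cos(np.radians(a)),np.sin(np.radians(a))]) for a in(57,-63,177)}
from scipy.spatial.transform import Rotation as Ro
def shift(s,P):
    R=Ro.from_euler('xyz',s['tcp_rot']).as_matrix(); return R.T@(np.array(P)-s['ee_pos'])/10
E
python3 - <<'E'
from plant import env
from h import *
for n in('top','side'):
    i=env.camera_info(n); im=cv2.imread(f'pics/{n}0.png')
    big=cv2.resize(im,None,fx=1,fy=1)
    t=np.radians(np.arange(0,360,10)); 
    pts=proj(i,np.c_[C[0]+66*np.cos(t),C[1]+66*np.sin(t),0*t+56])
    fl=proj(i,[[*f,72] for f in F.values()])
    if n=='side':cv_=(220,130)
    else: cv_=(160,170)
    crop=cv2.resize(im[cv_[1]:cv_[1]+100,cv_[0]:cv_[0]+130],None,fx=5,fy=5)
    for p in pts: cv2.circle(crop,tuple(int(v) for v in (p-cv_)*5),2,(0,0,255),-1)
    for p in fl: cv2.circle(crop,tuple(int(v) for v in (p-cv_)*5),4,(255,0,0),-1)
    cv2.imwrite(f'pics/chk_{n}.png',crop)
s=env.get_state()
for a,f in F.items(): print(a,f,shift(s,[*f,110]))
E
```

```text
57 [603.99978596 194.4655518 ] [ 49.05647776  12.03532496 -12.16429533]
-63 [598.92346799  97.60363465] [ 52.13902167  12.05385296 -21.3609023 ]
177 [517.57674605 150.43081355] [ 42.63323857  12.05221983 -19.43215009]
```

View pics/chk_side.png

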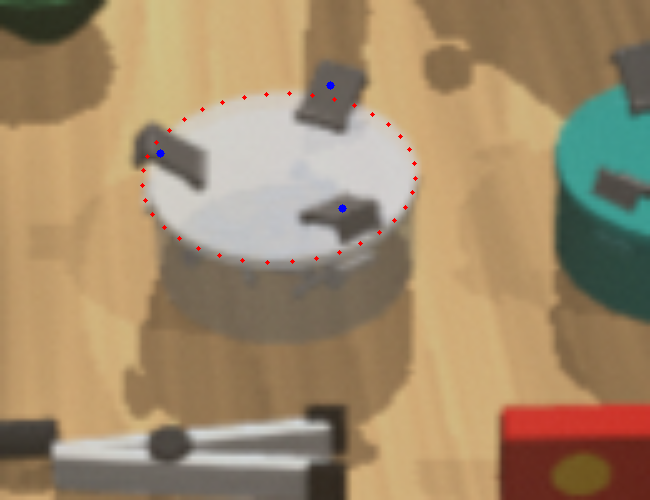

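View pics/chk_top.png

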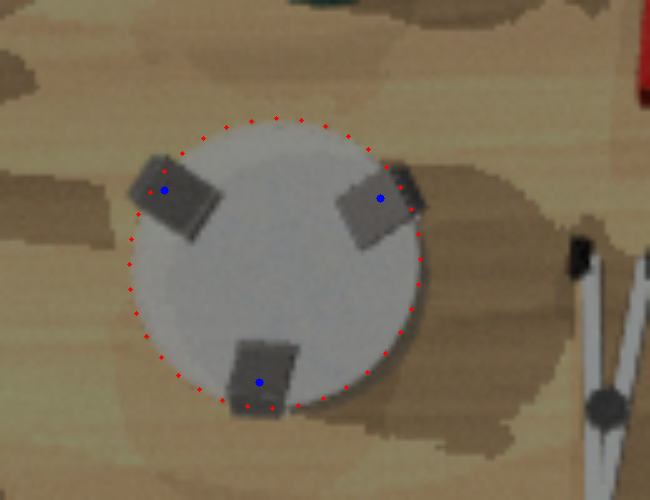

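Both overlays line up with the rim (red dots) and all three flaps (blue dots). I'll move above the first flap with the fingers shut.

Call:
{"api": "jog_arm", "payload": {
  "series": [
    [[12, 0, -3, 0, 0], [24, 0, -6, 0, 0], [36, 2, -9, 0, 0], [49.1, 5, -12.2, 0, 0], [49.1, 8, -12.2, 0, 0], [49.1, 8, -12.2, 0, 0], [49.1, 10, -12.2, 0, 0], [49.1, 11, -12.2, 0, 0], [49.1, 11.5, -12.2, 0, 0], [49.1, 12, -12.2, 0, 0], [49.1, 12, -12.2, 0, 0], [49.1, 12, -12.2, 0, 0]]
  ]
}}

```text
time: 1.6
ee_pos: [604.0, 195.1, 111.7]
tcp_rot: [-1.572, -0.001, -0.374]
force: [-0.5, 0.2, -0.1]
finger_gap: 0.2
```

```bash
cat > st.py <<'E'
from plant import env
from h import *
s=env.get_state(); print(s['time'],s['ee_pos'],s['tcp_rot'],s['force'],s['finger_gap'])
for a,f in F.items(): print(a,shift(s,[*f,61]))
E
python3 st.py
```

```text
1.6 [603.96379333 195.14878108 111.68186786] [-1.57179649e+00 -8.79670829e-04 -3.74154929e-01] [-0.45917487  0.16672055 -0.12749897] 0.24815984695543294
57 [ 0.02386299  5.06826949 -0.05721156]
-63 [ 3.09151757  5.08017116 -9.25880673]
177 [-6.41112814  5.0698675  -7.31468266]
```

The tool is in position. I'll press down gently to z≈62.

Call:
{"api": "jog_arm", "payload": {
  "series": [
    [[0, 1.5, 0, 0, 0], [0, 2.5, 0, 0, 0], [0, 3, 0, 0, 0], [0, 3.4, 0, 0, 0], [0, 3.8, 0, 0, 0], [0, 4.1, 0, 0, 0], [0, 4.4, 0, 0, 0], [0, 4.6, 0, 0, 0], [0, 4.8, 0, 0, 0], [0, 4.9, 0, 0, 0], [0, 5, 0, 0, 0], [0, 5, 0, 0, 0]]
  ]
}}

```text
time: 3.1
ee_pos: [604.7, 195.2, 62.1]
tcp_rot: [-1.571, -0.002, -0.374]
force: [2.1, 1.8, 5.9]
finger_gap: -0.3
```

```bash
python3 st.py
```

```text
3.1 [604.74230732 195.16463302  62.06294522] [-1.57098803 -0.00229986 -0.37423573] [2.1094323  1.78992947 5.92271249] -0.31017420349841435
57 [-0.04380159  0.10621174 -0.09219294]
-63 [ 3.02458958  0.11503253 -9.29354598]
177 [-6.47819174  0.09280489 -7.35018465]
```

The force is about 6 N with the tip at 62 mm. I'll press slightly further to feel for the stop.

Call:
{"api": "jog_arm", "payload": {
  "series": [
    [[0, 0.1, 0, 0, 0], [0, 0.2, 0, 0, 0], [0, 0.2, 0, 0, 0]]
  ]
}}

```text
time: 3.48
ee_pos: [604.8, 195.2, 62.0]
tcp_rot: [-1.571, -0.003, -0.374]
force: [-0.8, 1.3, 9.8]
finger_gap: -0.3
```

The height holds at 62.0 while the force rises to 9.8 N, so the stop is reached. On to the second flap.

Call:
{"api": "jog_arm", "payload": {
  "series": [
    [[0, -2, 0, 0, 0], [0, -5, 0, 0, 0], [1.5, -5, -4.7, 0, 0], [3.0, -5, -9.3, 0, 0], [3.0, -5, -9.3, 0, 0], [3.0, -4, -9.3, 0, 0], [3.0, -3, -9.3, 0, 0]]
  ]
}}

```text
time: 4.35
ee_pos: [597.6, 98.5, 90.1]
tcp_rot: [-1.572, -0.001, -0.373]
force: [0.7, 0.4, 0.5]
finger_gap: 0.4
```

```bash
python3 st.py
```

```text
4.35 [597.60899411  98.51094963  90.11729422] [-1.57169996e+00 -6.09472379e-04 -3.72939990e-01] [0.74515825 0.44452778 0.54287428] 0.4314518734416864
57 [-2.90277802  2.90167443  9.17134736]
-63 [ 0.15369554  2.91185552 -0.03396989]
177 [-9.34658307  2.90429815  1.92170119]
```

Call:
{"api": "jog_arm", "payload": {
  "series": [
    [[0.1, 0.5, 0, 0, 0], [0.1, 1, 0, 0, 0], [0.1, 1.4, 0, 0, 0], [0.1, 1.8, 0, 0, 0], [0.1, 2.1, 0, 0, 0], [0.1, 2.4, 0, 0, 0], [0.1, 2.6, 0, 0, 0], [0.1, 2.8, 0, 0, 0], [0.1, 2.9, 0, 0, 0], [0.1, 3.0, 0, 0, 0], [0.1, 3.0, 0, 0, 0]]
  ]
}}

```text
time: 5.72
ee_pos: [599.6, 97.6, 62.0]
tcp_rot: [-1.571, -0.004, -0.373]
force: [-0.7, -3.7, 9.9]
finger_gap: -0.3
```

```bash
python3 st.py
```

```text
5.725 [599.62273792  97.64754427  62.01027897] [-1.57148071 -0.00353889 -0.37324291] [-0.70866836 -3.68497585  9.88546949] -0.31299469672202257
57 [-3.12311179  0.08369703  9.17486924]
-63 [-0.06386852  0.10082273 -0.02951762]
177 [-9.56468137  0.06586381  1.92325815]
```

The second flap is on its stop: 62.0 mm at 9.9 N. Next is the third.

Call:
{"api": "jog_arm", "payload": {
  "series": [
    [[0, -2, 0, 0, 0], [0, -5, 0, 0, 0], [-4.8, -5, 1, 0, 0], [-9.6, -5, 1.9, 0, 0], [-9.6, -5, 1.9, 0, 0], [-9.6, -4, 1.9, 0, 0], [-9.6, -3, 1.9, 0, 0]]
  ]
}}

```text
time: 6.6
ee_pos: [517.5, 150.1, 90.4]
tcp_rot: [-1.572, -0.003, -0.374]
force: [-0.1, -0.5, -0.5]
finger_gap: -0.1
```

```bash
python3 st.py
```

```text
6.6 [517.47405028 150.07920873  90.37622248] [-1.57153206 -0.0027997  -0.37396811] [-0.07931753 -0.47218026 -0.54795239] -0.051204468059007115
57 [6.42481494 2.95025505 7.29492128]
-63 [ 9.49073957  2.96560911 -1.90724533]
177 [-0.0115092   2.9375739   0.03864326]
```

Call:
{"api": "jog_arm", "payload": {
  "series": [
    [[0, 0.5, 0, 0, 0], [0, 1, 0, 0, 0], [0, 1.4, 0, 0, 0], [0, 1.8, 0, 0, 0], [0, 2.1, 0, 0, 0], [0, 2.4, 0, 0, 0], [0, 2.6, 0, 0, 0], [0, 2.8, 0, 0, 0], [0, 2.9, 0, 0, 0], [0, 3.0, 0, 0, 0], [0, 3.05, 0, 0, 0]]
  ]
}}

```text
time: 7.98
ee_pos: [517.2, 150.1, 61.9]
tcp_rot: [-1.571, -0.002, -0.374]
force: [-7.3, -0.0, 14.3]
finger_gap: 0.0
```

Call:
{"api": "jog_arm", "payload": {
  "series": [
    [[0, -2, 0, 0, 0], [0, -6, 0, 0, 0], [0, -12, 0, 0, 0], [-6, -15, 6, 0, 0], [-12, -15, 12, 0, 0], [-18, -15, 18, 0, 0], [-24, -15, 22, 0, 0], [-24, -15, 22, 0, 0], [-24, -15, 22, 0, 0]]
  ]
}}

```text
time: 9.1
ee_pos: [371.8, 445.6, 210.0]
tcp_rot: [-1.572, -0.002, -0.369]
force: [0.3, -0.7, 0.4]
finger_gap: 0.2
```

Run:
```python
from plant import env
from h import *
s=env.get_state(); print(s['time'],s['ee_pos'],s['force'])
for n in('top','side'):
    im=env.capture(n); i=env.camera_info(n)
    t=np.radians(np.arange(0,360,10)); 
    pts=proj(i,np.c_[C[0]+66*np.cos(t),C[1]+66*np.sin(t),0*t+56])
    fl=proj(i,[[*f,62] for f in F.values()])
    cv_=(220,130) if n=='side' else (160,170)
    crop=cv2.resize(im[cv_[1]:cv_[1]+100,cv_[0]:cv_[0]+130],None,fx=5,fy=5)
    for p in pts: cv2.circle(crop,tuple(int(v) for v in (p-cv_)*5),2,(0,0,255),-1)
    for p in fl: cv2.circle(crop,tuple(int(v) for v in (p-cv_)*5),4,(255,0,0),-1)
    cv2.imwrite(f'pics/end_{n}.png',crop)
```

```text
9.1 [371.76746102 445.61647516 210.01372244] [ 0.33825166 -0.69280544  0.35227415]
```

View pics/end_side.png

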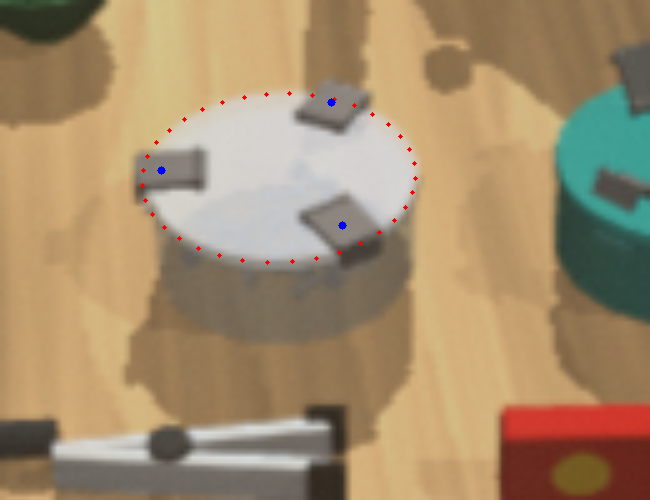

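View pics/end_top.png

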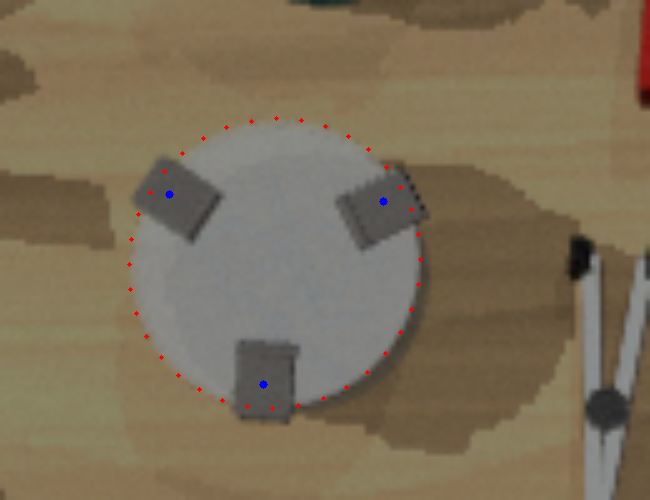

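In both views all three flaps lie flat, the rim still matches its original outline, and the arm is clear. I'm handing in.

```bash
python3 -c "
from plant import env
print(env.sign_off())"
```

```text
the job is handed in; nothing more can be done
None
```

All three flaps of the white round tub are pressed flat, and I handed the job in at about 9 s of the 32 s allowed. I found the tub at about (573.5, 147.5) mm, with flaps at 57°, -63° and 177°, and pressed each one straight down with the shut fingers, 56 mm from the tub's axis.

- **Flaps:** each press ended at 62 mm, the height given for a flat flap. The final vertical forces were 9.8, 9.9 and 14.3 N; the last is above the suggested 4 to 10 N. I tested the stop with an extra push only on the first flap. All three look flat in the last top and side pictures.
- **Tub position:** the rim still lies on its original outline in both pictures, so it shows no visible movement or tilt.
- **Square tub and arm:** the arm stayed well away from the square tub, whose centre is about 345 mm from the round tub's. The arm ended clear of everything, with force readings under 1 N on each axis.

No check failed. The only mismatches were small: the lid measured 126 mm across in the first mask against 132 mm nominal, and the flap angles spread by a few degrees. The overlays in both cameras settled the position.

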